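# Take the bike light off its T-track and seat it in the charging dock

### The arm

A 7-joint arm with a two-finger parallel gripper is mounted at the origin on the work surface. World frame = base frame: x ahead of the robot, y to its left, z up, the work surface at z = 0. Lengths are in m, angles in rad, forces in N, time in s.
With the tool pointing down it reaches from about 0.35 to 0.9 m from the base axis. Payload 8.1 kg.
Tool frame: the origin (TCP) lies at the very end of the fingers, on their centre line; the grasp point (between the pads) lies arm.grasp_offset behind it (arm.grasp_offset is the distance from the TCP to the grasp point, in m); z points along the fingers, y is the direction in which the jaws open and shut (so a half turn about z gives the same grasp; the last joint's range is limited). The gripper opens to 92 mm and grips with 3 to 60 N. Pads are 19 mm wide; open, the fingers measure 130 mm over their backs; the gripper's body (75 mm by 190 mm) begins 47 mm behind the grasp point.
Start: joints at [1.24, 0.434, 0.025, 1.573, -0.012, 1.134, -0.075], TCP at [0.141, -0.609, 0.202] pointing down, gripper open.
Joint ranges: [-2.62, 2.62], [-0.44, 2.09], [-1.27, 1.32], [0.08, 2.57], [-1.32, 4.46], [0.12, 2], [-2.74, 2.74]. Speed limits (rad/s): [2.22, 2.22, 3.01, 3.01, 3.14, 3.14, 3.14].

### API

Orientations are given as a unit quaternion [x, y, z, w].
In Python, from rig import arm, read_camera, close_job gives the robot as it stands.
- The arm moves only by the shell command python3 -m pendant 'ROWS' [FORCE]. ROWS is JSON, a list of rows, each an object of numbers: "x", "y", "z": the shift along the tool's x, y, z in units of 40 mm (1.0 is 40 mm); "rx", "ry", "rz": the turn, a rotation vector about the tool's x, y, z in units of 5 degrees (1.0 is 5 degrees); "jaw": the finger opening in mm, from 0 to 91.8. A call has 1 to 5 rows; each row shifts and turns the commanded pose from where the row before left it, along the tool's axes as they then stand; what a row does not reach is not made up. A row lasts 1/12 s, in which the tool goes at most 41.7 mm and 7.16 degrees, less where a joint would pass 70% of its speed; a pose out of reach is approached as far as the arm can. A call is refused whole if a number of a shift passes 1 or a number of a turn 1, either way. A call with a gripper value outside its range is refused whole. The fingers move at their own pace and stop on an object; FORCE is the grip in N (left out, the last holds). Time passes only in rows, so rows that do not move let the fingers close. It gives the time, the measured TCP pose, the force and the opening at its end, in the units of the state.
- arm.sense(): the state, without advancing time (a new reading comes with each control period).
- read_camera(name): name is "side" or "top" or "wrist"; returns a dict with "frame" (384x512x3 uint8, red, green, blue), "vertical_fov" (degrees; the focal length in pixels is half the picture's height over the tangent of half this angle, whatever the lens; pixels are square), "cx", "cy" (the principal point, pixels), "R" (3x3) and "t" (3): a world point X has camera coordinates R X + t. Camera axes: x right, y down, z forward; pixel columns grow to the right and rows downward; lengths in m; the calibration is good to about 2 mm. A picture is of the moment at which its call begins. There is no depth.
- close_job(): hands the job in, once; it reports no verdict.
The state is a dict: "clock": time; "joints": joint angles; "dq": joint speeds; "tau": joint torques, N m; "eef_pos": TCP position; "ee_rot": TCP orientation; "force": force on the tool from outside, world axes, zero at the start; "moment": the same for the moment, N m; "finger_gap": finger opening in m.
Only numpy, scipy, OpenCV 4.12 (cv2) and the standard library are available. Lean on these libraries where they do the work, as an engineer would, in place of code of your own. Each camera call takes 0.05 s, during which the arm holds its last target. There are 200 camera calls.

### The job

Slide the black bike light along its T-track to the open end and lift it off there, then stand it gently upright on the rubber mat and let go. Take it again by its other pair of sides, set it gently upright in the charging dock between the two cheeks and let go; then press down on its top until the dock's sprung floor is all the way down, and let go. Leave the pump, the wrench and the dish of nuts where they are.

Things in the scene. Friction and masses are not known exactly. Their poses are not given: they have to be found in the camera images.
- light_mid (a point): Centre of the black block body of the bike light (0.14 kg): 36 mm in x, 44 mm in y, 54 mm tall; 27 mm below its flat top, 41 mm above its underside. Looks and works the same turned half round. In the track its y runs along the channel: only the y faces (44 mm apart) can be taken, fingers inside the channel; the walls hide the x faces.
- light_foot (a point): Centre of the light's underside. Grey T-foot 42 mm (x) by 44 mm (y), 5.5 mm thick, on which the light stands by itself; above it a stem 16 mm (x) by 40 mm (y), 8.5 mm tall, then the black body. z up.
- track: Fixed aluminium channel on the table with a T-track in its floor; origin on the table. y axis runs along it to the open end: from y = -170 mm (end wall) to +140 mm (open). Walls 8 mm thick, 46 mm apart inside, 73 mm high, level with the light's top. Channel floor 5 mm above the table. The light starts standing on that floor, centre between y = -100 and +10 mm.
- track_bay (a point): On the channel floor's centre line, 30 mm before the open end (track y = +110 mm); y axis to the open end. From 34 mm before this point back to the closed end, two dark lips (12.5 to 17 mm above the table, slot 21 mm) hold the T-foot down; past them it lifts out straight up. Foot is free with the light's centre from 10 mm before to 20 mm past this point.
- dock_seat (a point): Centre of the top of the dock's sprung floor at rest, 22 mm above the table; z up. Dock fixed, grey. Cheeks 46 mm wide, 8 thick at its +y and -y ends, 54 mm apart inside, rise 64 mm above this point, flaring outwards over the top 12; low rails along its x sides, 50 mm apart, 6 thick, rise 12 mm. The light stands here, y along the dock's y (either way round), only its x faces free for fingers.
- mat: Fixed black rubber mat, 120 x 120 mm, 3 mm thick; origin at the centre of its underside, on the table.
- dock_floor (a joint): Travel of the dock's sprung floor: 0 at rest, grows downwards to 0.006 m (all the way down). About 3 N preload (the light's weight alone does not move it), about 7 N at full travel; it springs back up when let go.
- pump: Bystander: green plastic hand pump with black head, 225 mm long, 36 mm wide, 35 mm high, lying beyond the track; leave alone.
- wrench: Bystander: silver pedal wrench, 200 mm long, lying flat to one side; leave alone.
- dish: Bystander: white ceramic dish, 100 mm across, 25 mm high, holding steel nuts, to one side; leave alone.

How it is judged:
On the way, in this order (a step that is already met when the one before it is completed fails the run):
1. the light has been slid, still down on the channel floor, to the lip-free open end of the track (y of light_mid in the frame of track between 0.096 and 0.16 m and z of light_mid in the frame of track below 0.051 m), for 0.04 s.
2. the light stands upright on the rubber mat, let go (horizontal distance between light_mid and mat below 0.06 m and height (world z) of light_mid below 0.05 m and angle between light_mid's own z axis and vertical below 0.1 rad and contact force between the fingers and light below 0.1 N and linear speed of light below 0.03 m/s), for 0.1 s.
3. the light stands in the dock, let go, the floor still up (horizontal distance between light_mid and dock_seat below 0.008 m and z of light_mid in the frame of dock_seat below 0.044 m and angle between light_mid's own z axis and vertical below 0.08 rad and contact force between the fingers and light below 0.1 N and value of joint dock_floor below 0.003 m), for 0.1 s.
4. the light is pressed down until the dock floor is all the way down (value of joint dock_floor above 0.005 m and horizontal distance between light_mid and dock_seat below 0.008 m), for 0.1 s.
At the end, for the whole second after the job is handed in: The light stands upright (within 0.08 rad) and still in the dock, its foot on the dock floor (within 3 mm), centred within 8 mm and turned within 0.25 rad of the dock's direction (either way round), and is let go (horizontal distance between light_mid and dock_seat below 0.008 m and z of light_mid in the frame of dock_seat below 0.044 m and angle between the y axis of light_mid and the y axis of dock_seat, either way round below 0.25 rad and angle between light_mid's own z axis and vertical below 0.08 rad and linear speed of light below 0.02 m/s and contact force between the fingers and light below 0.1 N); the robot touches nothing.
It fails at once if the pump is moved more than 20 mm (distance of pump from where it was at the start of the episode above 0.02 m).
It fails at once if the wrench is moved more than 20 mm (distance of wrench from where it was at the start of the episode above 0.02 m).
It fails at once if the dish is moved more than 20 mm (distance of dish from where it was at the start of the episode above 0.02 m).
It fails at once if the light is set down in the dock or on the mat roughly (hits either with more than 60 N) (contact force between light and dock above 60 N or contact force between light and mat above 60 N).
It also fails if it takes over 67 s, if anything falls off the work surface, if the arm or the gripper's body presses on something with over 40 N, if the wrist force passes 120 N, or if a joint passes its speed limit or range.

## Working session

There is one attempt and no reset: what is moved stays moved. The work goes in short steps, Python scripts to look and compute and a shell command to move; the robot and the scene stay as the last step left them, time stands still between calls to the robot, and variables do not carry over. Pictures are saved under pics/ and viewed, about 8 in all and at most 12, crops included, and the job is handed in when it is done.

```bash
ls; mkdir -p pics
python3 - <<'E'
from rig import arm, read_camera
import cv2, numpy as np
print(arm.grasp_offset, arm.sense())
for n in("top","side"):
    c=read_camera(n); np.savez("pics/%s0.npz"%n,**c)
    cv2.imwrite("pics/%s0.png"%n,cv2.resize(c["frame"][:,:,::-1],(768,576)))
    print(n,c["vertical_fov"],c["cx"],c["cy"],c["R"],c["t"])
E
```

```text
pics
0.0188 {'clock': 0.0, 'joints': array([ 1.24041838,  0.4352263 ,  0.02495039,  1.57412834, -0.01162666,
        1.13397285, -0.07512486]), 'dq': array([-0.00144373,  0.00192001, -0.00113812,  0.00026694, -0.0019458 ,
       -0.00163723, -0.00020474]), 'tau': array([ 3.02620974e-04, -6.67857242e+01,  9.84650105e-01, -3.14455891e+01,
       -6.07008906e-02,  4.32223734e-02,  1.28310089e-04]), 'eef_pos': array([ 0.14096874, -0.60831885,  0.20153058]), 'ee_rot': array([ 9.93526219e-01,  1.13600269e-01, -1.45169909e-04, -7.81591197e-04]), 'force': array([-0.31654383,  0.29348033, -0.44763989]), 'moment': array([ 0.04027071, -0.00522734, -0.03723478]), 'finger_gap': 0.09173697751780205}
top 49.95015168542842 245.7085710447491 185.63283671941838 [[-0.02471913 -0.99959691 -0.01396378]
 [-0.99482774  0.02597299 -0.09819964]
 [ 0.09852274  0.01146414 -0.99506876]] [0.0204251  0.58886312 1.02194495]
side 45.82784316418999 255.61578441357872 192.49899100629048 [[ 0.98678535 -0.16188637  0.00689036]
 [-0.10731769 -0.68483687 -0.72075056]
 [ 0.12139846  0.71048664 -0.69316026]] [-0.60479677  0.10426525  1.03725567]
```

View pics/top0.png

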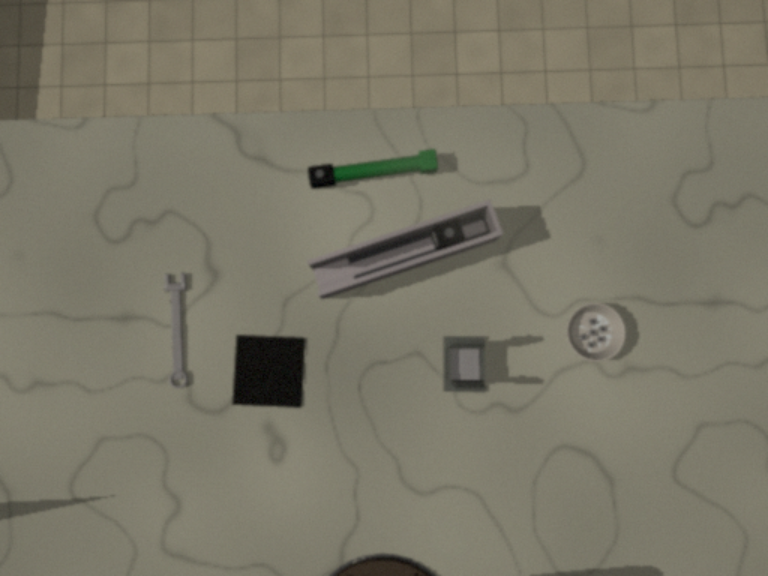

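View pics/side0.png

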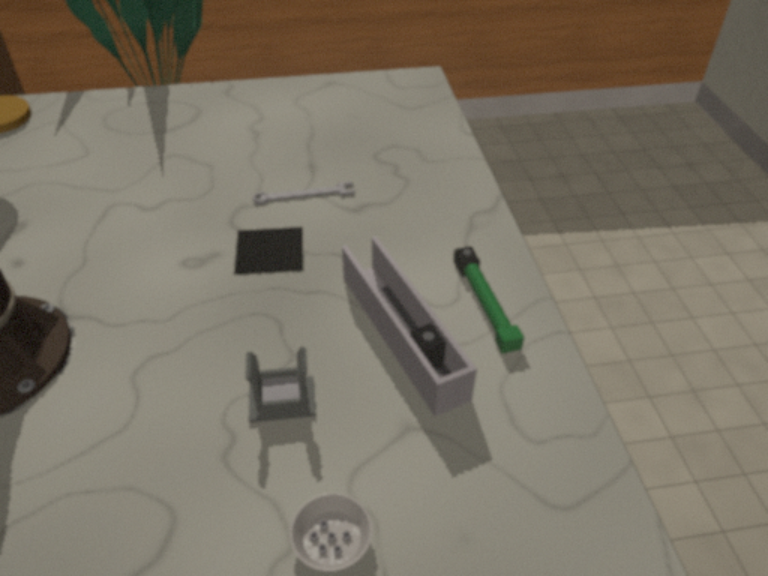

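Both views show the layout. In top view (768 px scale), the track runs from its open end near (317,281) to its closed end near (495,221). The light is at (448,233), the mat centre at (269,371) and the dock at (466,364), with its cheeks along world x. I'll zoom in for corners.

```bash
cat > h.py <<'E'
import numpy as np, cv2
from scipy.spatial.transform import Rotation as Rn
def ray(c,u,v):
    f=192/np.tan(np.radians(float(c["vertical_fov"]))/2)
    d=np.array([(u-c["cx"])/f,(v-c["cy"])/f,1.]); return -c["R"].T@c["t"], c["R"].T@d
def onz(c,u,v,z):
    o,d=ray(c,u,v); return o+d*(z-o[2])/d[2]
def pix(c,X):
    f=192/np.tan(np.radians(float(c["vertical_fov"]))/2)
    p=c["R"]@np.array(X)+c["t"]; return p[:2]/p[2]*f+[float(c["cx"]),float(c["cy"])]
def move(tx,ty,tz,yaw):
    "report shift (units of 40mm, tool axes) and yaw to go; yaw=direction of tool y in world, deg"
    from rig import arm
    s=arm.sense(); R=Rn.from_quat(s["ee_rot"]).as_matrix()
    y=np.degrees(np.arctan2(R[1,1],R[0,1])); d=(y-yaw+90)%180-90
    print("tcp",s["eef_pos"].round(4),"z axis",R[:,2].round(3),"yaw",round(y,2),"t",round(s["clock"],2),"F",s["force"].round(1),"gap",round(s["finger_gap"],4))
    print("shift units",((R.T@(np.array([tx,ty,tz])-s["eef_pos"]))/.04).round(2),"rz units",round(d/5,2))
E
python3 - <<'E'
import numpy as np,cv2
c=np.load("pics/top0.npz"); f=c["frame"][:,:,::-1]
a=cv2.resize(f[128:208,200:340],None,fx=5.6,fy=5.6,interpolation=cv2.INTER_CUBIC)
b=cv2.resize(f[215:270,285:350],None,fx=5.6,fy=5.6,interpolation=cv2.INTER_CUBIC)
cv2.imwrite("pics/tr.png",np.clip(a[:448,:784]*1.6,0,255)); 
s=np.load("pics/side0.npz")["frame"][:,:,::-1]
s=cv2.resize(s[225:285,160:212],None,fx=5.6,fy=5.6,interpolation=cv2.INTER_CUBIC)
w=np.zeros((340,700,3)); w[:b.shape[0],:b.shape[1]]=b; w[:s.shape[0],380:380+s.shape[1]]=s
cv2.imwrite("pics/dk.png",np.clip(w*1.5,0,255))
g=cv2.cvtColor(f,cv2.COLOR_BGR2GRAY)
m=(g[215:280,145:215]<45).astype(np.uint8)
print(cv2.minAreaRect(cv2.findNonZero(m)), g[240,180])
E
```

```text
((33.90399169921875, 31.996307373046875), (45.005191802978516, 45.27421951293945), 2.2025980949401855) 20[ WARN:0@0.078] global loadsave.cpp:1063 imwrite_ Unsupported depth image for selected encoder is fallbacked to CV_8U.
```

View pics/tr.png

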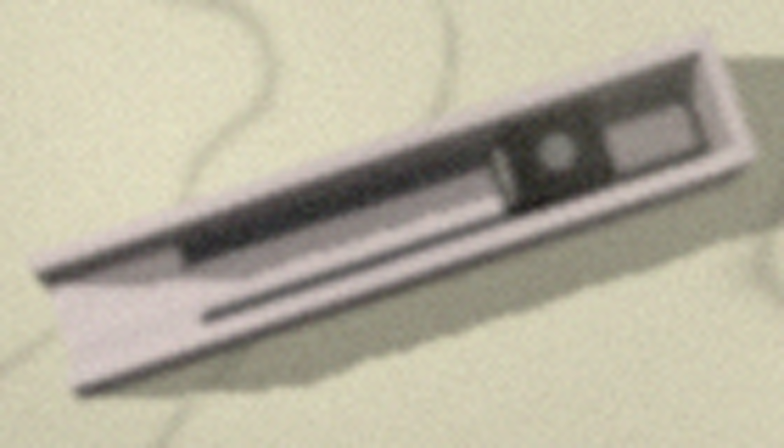

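View pics/dk.png

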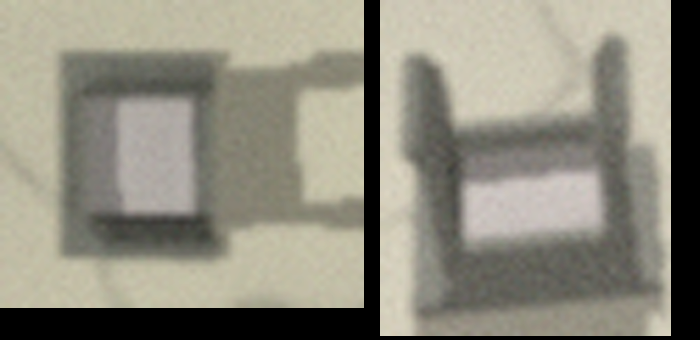

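The track crop shows wall-top corners at (33,265), (712,32) and (752,158), the lower left corner at about (77,388), and the light-top disc at (558,152). The dock crop shows its outline at (60..228, 52..257), with cheeks at the top and bottom.

Run:
```python
import numpy as np
from h import *
c=np.load("pics/top0.npz"); s=np.load("pics/side0.npz")
T=lambda u,v,z:onz(c,200+(u+.5)/5.6-.5,128+(v+.5)/5.6-.5,z).round(4)[:2]
D=lambda u,v,z:onz(c,285+(u+.5)/5.6-.5,215+(v+.5)/5.6-.5,z).round(4)[:2]
S=lambda u,v,z:onz(s,160+(u-380+.5)/5.6-.5,225+(v+.5)/5.6-.5,z).round(4)[:2]
ol,cl,cr,orr=T(33,265,.073),T(712,32,.073),T(752,158,.073),T(77,388,.073)
print(ol,cl,cr,orr,"len",np.linalg.norm(ol-cl),np.linalg.norm(orr-cr),"w",np.linalg.norm(cl-cr),np.linalg.norm(ol-orr))
for a,b in((ol,cl),(orr,cr),((ol+orr)/2,(cl+cr)/2)): print("yaw",np.degrees(np.arctan2(*(a-b)[::-1])))
print("light",T(558,152,.073))
print("mat",[onz(c,145+33.9,215+32,.003)])
print("dock table outline",D(60,52,0),D(60,257,0),D(225,257,0),"z86:",D(60,52,.086),D(228,52,.086),D(60,257,.086),D(228,257,.086))
print("floor z22",D(118,97,.022),D(193,97,.022),D(118,213,.022),D(193,213,.022),D(82,95,.034))
print("side floor",S(465,182,.022),S(600,172,.022),S(465,240,.022),S(602,232,.022))
print("side cheektop86", S(405,58,.086),S(437,62,.086),S(597,40,.086),S(627,40,.086),"base",S(418,308,0),S(662,288,0))
move(.5,0,.3,90)
```

```text
[0.6138 0.1029] [ 0.7093 -0.1981] [ 0.6527 -0.2131] [0.5594 0.0846] len 0.3157867159967309 0.31197785177797477 w 0.05855390678682346 0.05739555731936054
yaw 107.60297044454238
yaw 107.40113475660966
yaw 107.50266490458637
light [ 0.6577 -0.1284]
mat [array([0.4371422 , 0.18211508, 0.003     ])]
dock table outline [ 0.4891 -0.1203] [ 0.3955 -0.1169] [ 0.3937 -0.1924] z86: [ 0.4888 -0.1112] [ 0.4871 -0.1826] [ 0.4027 -0.1081] [ 0.401  -0.1788]
floor z22 [ 0.4681 -0.1434] [ 0.4673 -0.1773] [ 0.4163 -0.1414] [ 0.4155 -0.1751] [ 0.4696 -0.1258]
side floor [ 0.4144 -0.1381] [ 0.4657 -0.1414] [ 0.4134 -0.1657] [ 0.4644 -0.17  ]
side cheektop86 [ 0.4002 -0.1286] [ 0.4118 -0.1323] [ 0.4705 -0.1308] [ 0.4814 -0.1325] base [ 0.3929 -0.1777] [ 0.4844 -0.183 ]
tcp [ 0.141  -0.6084  0.2016] z axis [-0.     0.001 -1.   ] yaw -76.95 t 0.1 F [-0.5 -0.1  0. ] gap 0.0921
shift units [ 12.18 -12.79  -2.44] rz units 2.61
```

```bash
python3 -m pendant '[{"rz":-0.89},{"x":0.7,"y":-0.33},{"x":0.7,"y":-0.33},{"x":0.7,"y":-0.33},{"x":0.7,"y":-0.33}]'; python3 -m pendant '[{"x":0.7,"y":-0.33},{"x":0.7,"y":-0.33},{"x":0.7,"y":-0.33},{"x":0.7,"y":-0.33},{"x":0.7,"y":-0.33}]';python3 -m pendant '[{"x":0.7,"y":-0.33},{"x":0.7,"y":-0.33},{"x":0.7,"y":-0.33},{"x":0.7,"y":-0.33},{"x":0.7,"y":-0.33}]'; python3 -c "
from h import *
move(.6577,-.1284,.18,107.5)"
```

```text
tcp [ 0.141  -0.6084  0.2016] z axis [-0.     0.001 -1.   ] yaw -76.95 t 0.1 F [-0.5 -0.1  0. ] gap 0.0921
shift units [15.29 -8.77  0.55] rz units -0.89validation failed for argument at $[0]...
validation failed for argument at $[0]...
validation failed for argument at $[0]...
```

```bash
python3 -m pendant --help 2>&1 | head; python3 -m pendant '[{"x":0,"y":0,"z":0,"rx":0,"ry":0,"rz":-0.89,"jaw":90}]'
```

```text
invalid input: not JSON, or not a number
clock: 0.18
eef_pos: [0.1411, -0.6085, 0.2018]
ee_rot: [0.988, 0.152, -0.0, -0.001]
force: [-0.5, -0.4, 0.5]
finger_gap: 0.0905
```

```bash
for i in 1 2 3; do python3 -m pendant '[{"x":0.82,"y":-0.4,"z":0,"rx":0,"ry":0,"rz":0,"jaw":90},{"x":0.82,"y":-0.4,"z":0,"rx":0,"ry":0,"rz":0,"jaw":90},{"x":0.82,"y":-0.4,"z":0,"rx":0,"ry":0,"rz":0,"jaw":90},{"x":0.82,"y":-0.4,"z":0,"rx":0,"ry":0,"rz":0,"jaw":90},{"x":0.82,"y":-0.4,"z":0,"rx":0,"ry":0,"rz":0,"jaw":90}]' |head -2; done; python3 -c "
from h import *
move(.6577,-.1284,.18,107.5)"
```

```text
clock: 0.6
eef_pos: [0.2743, -0.4817, 0.202]
clock: 1.02
eef_pos: [0.4067, -0.3561, 0.2022]
clock: 1.43
eef_pos: [0.539, -0.2306, 0.2021]
tcp [ 0.539  -0.2306  0.2021] z axis [-0.001  0.    -1.   ] yaw -72.51 t 1.43 F [ 1.3 -1.   0.8] gap 0.0898
shift units [ 3.6  -1.54  0.55] rz units -0.0
```

Tracks precisely. I'll go above the light and take a wrist look.

```bash
python3 -m pendant '[{"x":0.9,"y":-0.39,"z":0,"rx":0,"ry":0,"rz":0,"jaw":90},{"x":0.9,"y":-0.39,"z":0,"rx":0,"ry":0,"rz":0,"jaw":90},{"x":0.9,"y":-0.38,"z":0,"rx":0,"ry":0,"rz":0,"jaw":90},{"x":0.9,"y":-0.38,"z":0,"rx":0,"ry":0,"rz":0,"jaw":90},{"x":0,"y":0,"z":0.5,"rx":0,"ry":0,"rz":0,"jaw":90}]' |head -2; python3 -c "
from h import *
from rig import read_camera
c=read_camera('wrist'); np.savez('pics/w1.npz',**c); cv2.imwrite('pics/w1.png',cv2.resize(c['frame'][:,:,::-1],(768,576)))
print(c['vertical_fov'],c['R'],c['t'])
move(.6577,-.1284,.18,107.5)"
```

```text
clock: 1.85
eef_pos: [0.6641, -0.1209, 0.1849]
63.12679377330691 [[ 0.31040145 -0.9506048  -0.00120971]
 [-0.90805016 -0.29688207  0.29547578]
 [-0.28123984 -0.09061763 -0.95534946]] [-0.32230267  0.53550821  0.55129309]
tcp [ 0.6587 -0.1243  0.1783] z axis [-0.002  0.003 -1.   ] yaw -72.12 t 1.9 F [-2.2  0.3 -3.6] gap 0.0898
shift units [-0.06  0.09 -0.04] rz units 0.08
```

View pics/w1.png

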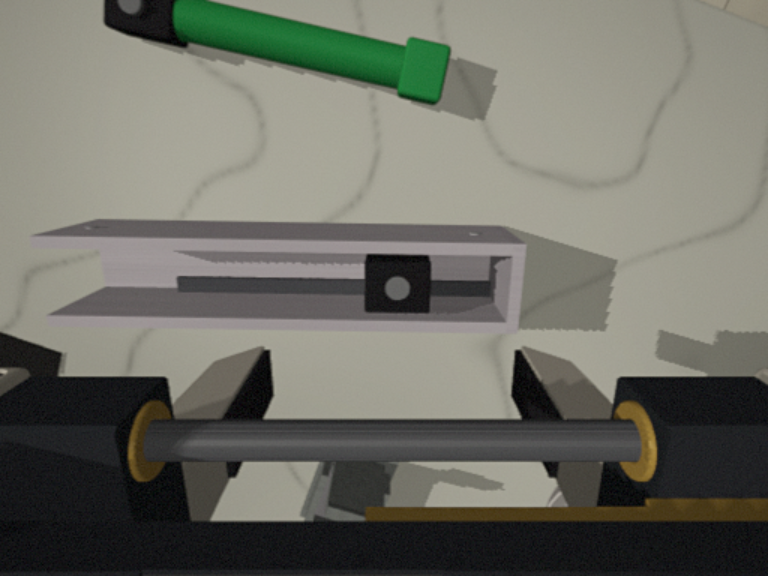

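Wrist view: the light top spans (366..431, 256..312), and the track wall-top edges run (35,235)–(525,243) and (50,325)–(520,331).

```bash
python3 -c "
from h import *
c=np.load('pics/w1.npz'); P=lambda u,v,z=.073:onz(c,(u+.5)/1.5-.5,(v+.5)/1.5-.5,z)[:2]
a,b,d,e=P(35,235),P(525,243),P(50,325),P(519,331)
ang=lambda p,q:np.degrees(np.arctan2(*(p-q)[::-1]))
print(a,b,d,e,ang(a,b),ang(d,e),np.linalg.norm(a-d),np.linalg.norm(b-e),np.linalg.norm(a-b))
L=P(398.5,284); print('light',L,np.linalg.norm(P(366,284)-P(431,284)),np.linalg.norm(P(398,256)-P(398,312)))
o=(a+d)/2;u=(o-(b+e)/2);u/=np.linalg.norm(u);print('track y',.14+(L-o)@u,'lat',(L-o)@[u[1],-u[0]],'open',o)
move(L[0],L[1],.03,107.5)"
```

```text
[0.61892797 0.10187086] [ 0.71095367 -0.19635586] [0.55947551 0.08633066] [ 0.65380307 -0.21607658] 107.14898697718236 107.32386404134309 0.06144991469405595 0.060457403941180744 0.31210239690492614
light [ 0.65993889 -0.12814788] 0.04264286395025969 0.03831014196162668
track y -0.09322800801181597 lat 0.0017020360648208749 open [0.58920174 0.09410076]
tcp [ 0.6587 -0.1243  0.1783] z axis [-0.002  0.003 -1.   ] yaw -72.12 t 1.9 F [-2.2  0.3 -3.6] gap 0.0898
shift units [0.   0.11 3.71] rz units 0.08
```

```bash
python3 -m pendant '[{"x":0,"y":0.1,"z":0.9,"rx":0,"ry":0,"rz":0,"jaw":90},{"x":0,"y":0,"z":0.9,"rx":0,"ry":0,"rz":0,"jaw":90},{"x":0,"y":0,"z":0.4,"rx":0,"ry":0,"rz":0,"jaw":90},{"x":0,"y":0,"z":0,"rx":0,"ry":0,"rz":0,"jaw":90}]'; python3 -c "
from h import *
move(.6592,-.1283,.03,107.3)"
```

```text
clock: 2.23
eef_pos: [0.6542, -0.1345, 0.0894]
ee_rot: [0.988, 0.152, -0.004, -0.001]
force: [-1.4, 0.3, 0.2]
finger_gap: 0.09
tcp [ 0.6542 -0.1345  0.0894] z axis [-0.009  0.    -1.   ] yaw -72.55 t 2.23 F [-1.4  0.3  0.2] gap 0.09
shift units [ 0.18 -0.11  1.48] rz units 0.03
```

```bash
for i in 1 2; do python3 -m pendant '[{"x":0,"y":0,"z":0,"rx":0,"ry":0,"rz":0,"jaw":90},{"x":0,"y":0,"z":0,"rx":0,"ry":0,"rz":0,"jaw":90}]'|head -2; done; python3 -c "
from h import *
move(.6592,-.1283,.03,107.3)"
```

```text
clock: 2.4
eef_pos: [0.659, -0.1343, 0.096]
clock: 2.57
eef_pos: [0.6593, -0.1341, 0.0963]
tcp [ 0.6593 -0.1341  0.0963] z axis [ 0.003 -0.    -1.   ] yaw -72.51 t 2.57 F [-0.1  0.3  0.8] gap 0.09
shift units [ 0.04 -0.14  1.66] rz units 0.04
```

```bash
python3 -m pendant '[{"x":0.03,"y":-0.14,"z":0.3,"rx":0,"ry":0,"rz":0,"jaw":90},{"x":0,"y":0,"z":0.5,"rx":0,"ry":0,"rz":0,"jaw":90},{"x":0,"y":0,"z":0.5,"rx":0,"ry":0,"rz":0,"jaw":90},{"x":0,"y":0,"z":0.36,"rx":0,"ry":0,"rz":0,"jaw":90},{"x":0,"y":0,"z":0,"rx":0,"ry":0,"rz":0,"jaw":90}]' 15; python3 -m pendant '[{"x":0,"y":0,"z":0,"rx":0,"ry":0,"rz":0,"jaw":90},{"x":0,"y":0,"z":0,"rx":0,"ry":0,"rz":0,"jaw":40},{"x":0,"y":0,"z":0,"rx":0,"ry":0,"rz":0,"jaw":40},{"x":0,"y":0,"z":0,"rx":0,"ry":0,"rz":0,"jaw":40},{"x":0,"y":0,"z":0,"rx":0,"ry":0,"rz":0,"jaw":40}]' 15; python3 -m pendant '[{"x":0,"y":0,"z":0,"rx":0,"ry":0,"rz":0,"jaw":40},{"x":0,"y":0,"z":0,"rx":0,"ry":0,"rz":0,"jaw":40},{"x":0,"y":0,"z":0,"rx":0,"ry":0,"rz":0,"jaw":40}]' 15; python3 -c "
from h import *
move(.6592,-.1283,.03,107.3)"
```

```text
clock: 2.98
eef_pos: [0.6552, -0.1273, 0.0244]
ee_rot: [0.988, 0.152, -0.002, -0.001]
force: [-0.8, 0.6, -0.6]
finger_gap: 0.0899
clock: 3.4
eef_pos: [0.6583, -0.1282, 0.0289]
ee_rot: [0.988, 0.152, 0.001, 0.0]
force: [-0.3, 0.1, -0.8]
finger_gap: 0.0679
clock: 3.65
eef_pos: [0.6578, -0.1282, 0.0281]
ee_rot: [0.988, 0.152, 0.0, 0.0]
force: [0.3, -1.1, 0.1]
finger_gap: 0.0481
tcp [ 0.6578 -0.1282  0.0281] z axis [ 0. -0. -1.] yaw -72.5 t 3.65 F [ 0.3 -1.1  0.1] gap 0.0481
shift units [ 0.03  0.01 -0.05] rz units 0.04
```

```bash
python3 -m pendant '[{"x":0,"y":0,"z":0,"rx":0,"ry":0,"rz":0,"jaw":36},{"x":0,"y":0,"z":0,"rx":0,"ry":0,"rz":0,"jaw":36},{"x":0,"y":0,"z":0,"rx":0,"ry":0,"rz":0,"jaw":36}]' 20; python3 -c "
from h import *
u=np.array([np.cos(np.radians(107.3)),np.sin(np.radians(107.3))])
t=np.array([.588,.094])-u*.025
print(t); move(t[0],t[1],.0281,107.3)"
```

```text
clock: 3.9
eef_pos: [0.6577, -0.128, 0.028]
ee_rot: [0.988, 0.152, 0.0, -0.0]
force: [-0.7, 0.6, 1.3]
finger_gap: 0.0437
[0.59543437 0.07013098]
tcp [ 0.6577 -0.128   0.028 ] z axis [ 0.  0. -1.] yaw -72.5 t 3.9 F [-0.7  0.6  1.3] gap 0.0437
shift units [ 0.01 -5.19 -0.  ] rz units 0.04
```

```bash
python3 -m pendant '[{"x":0,"y":-0.2,"z":0,"rx":0,"ry":0,"rz":0.04,"jaw":36},{"x":0,"y":-0.3,"z":0,"rx":0,"ry":0,"rz":0,"jaw":36},{"x":0,"y":-0.4,"z":0,"rx":0,"ry":0,"rz":0,"jaw":36},{"x":0,"y":-0.4,"z":0,"rx":0,"ry":0,"rz":0,"jaw":36},{"x":0,"y":-0.4,"z":0,"rx":0,"ry":0,"rz":0,"jaw":36}]';python3 -m pendant '[{"x":0,"y":-0.4,"z":0,"rx":0,"ry":0,"rz":0,"jaw":36},{"x":0,"y":-0.4,"z":0,"rx":0,"ry":0,"rz":0,"jaw":36},{"x":0,"y":-0.4,"z":0,"rx":0,"ry":0,"rz":0,"jaw":36},{"x":0,"y":-0.4,"z":0,"rx":0,"ry":0,"rz":0,"jaw":36},{"x":0,"y":-0.4,"z":0,"rx":0,"ry":0,"rz":0,"jaw":36}]'; python3 -c "
from h import *
move(.5954,.0701,.0281,107.3)"
```

```text
clock: 4.32
eef_pos: [0.6367, -0.0605, 0.028]
ee_rot: [0.989, 0.151, -0.0, -0.0]
force: [0.8, 0.2, 1.3]
finger_gap: 0.044
clock: 4.73
eef_pos: [0.6127, 0.0155, 0.028]
ee_rot: [0.989, 0.151, -0.0, -0.0]
force: [0.8, -0.9, 1.5]
finger_gap: 0.0439
tcp [0.6127 0.0155 0.028 ] z axis [-0.  0. -1.] yaw -72.63 t 4.73 F [ 0.8 -0.9  1.5] gap 0.0439
shift units [-0.01 -1.43 -0.  ] rz units 0.01
```

```bash
python3 -m pendant '[{"x":0,"y":-0.4,"z":0,"rx":0,"ry":0,"rz":0,"jaw":36},{"x":0,"y":-0.4,"z":0,"rx":0,"ry":0,"rz":0,"jaw":36},{"x":0,"y":-0.4,"z":0,"rx":0,"ry":0,"rz":0,"jaw":36},{"x":0,"y":-0.23,"z":0,"rx":0,"ry":0,"rz":0,"jaw":36},{"x":0,"y":0,"z":0,"rx":0,"ry":0,"rz":0,"jaw":36}]';python3 -m pendant '[{"x":0,"y":0,"z":0,"rx":0,"ry":0,"rz":0,"jaw":36},{"x":0,"y":0,"z":0,"rx":0,"ry":0,"rz":0,"jaw":36},{"x":0,"y":0,"z":-0.1,"rx":0,"ry":0,"rz":0,"jaw":36},{"x":0,"y":0,"z":-0.1,"rx":0,"ry":0,"rz":0,"jaw":36},{"x":0,"y":0,"z":0,"rx":0,"ry":0,"rz":0,"jaw":36}]'; python3 -c "
from h import *
from rig import read_camera
c=read_camera('top'); np.savez('pics/t2.npz',**c); cv2.imwrite('pics/t2.png',cv2.resize(c['frame'][120:220,170:350,::-1],None,fx=4,fy=4))
move(.437,.182,.2,107.3)"
```

```text
clock: 5.15
eef_pos: [0.5952, 0.0721, 0.028]
ee_rot: [0.988, 0.153, -0.0, -0.001]
force: [-0.4, 2.0, 0.5]
finger_gap: 0.0439
clock: 5.57
eef_pos: [0.5972, 0.0668, 0.0367]
ee_rot: [0.989, 0.15, 0.0, 0.0]
force: [0.3, 0.1, -0.9]
finger_gap: 0.0438
tcp [0.5971 0.0669 0.0364] z axis [ 0.001 -0.    -1.   ] yaw -72.78 t 5.62 F [ 0.8 -0.1 -1.3] gap 0.0439
shift units [-2.97 -3.93 -4.09] rz units -0.02
```

The light came up freely (8 mm at about 1.3 N, its own weight), so it is clear of the lips. Next I lift it fully and turn it.

```bash
Z='{"x":0,"y":0,"z":0,"rx":0,"ry":0,"rz":-1,"jaw":36}'; python3 -m pendant '[{"x":0,"y":0,"z":-0.3,"rx":0,"ry":0,"rz":0,"jaw":36},{"x":0,"y":0,"z":-0.6,"rx":0,"ry":0,"rz":0,"jaw":36},{"x":0,"y":0,"z":-0.6,"rx":0,"ry":0,"rz":0,"jaw":36},{"x":0,"y":0,"z":-0.6,"rx":0,"ry":0,"rz":0,"jaw":36},{"x":0,"y":0,"z":-0.3,"rx":0,"ry":0,"rz":0,"jaw":36}]'|head -2; for i in 1 2; do python3 -m pendant '[{"x":0,"y":0,"z":0,"rx":0,"ry":0,"rz":-1,"jaw":36},{"x":0,"y":0,"z":0,"rx":0,"ry":0,"rz":-1,"jaw":36},{"x":0,"y":0,"z":0,"rx":0,"ry":0,"rz":-1,"jaw":36},{"x":0,"y":0,"z":0,"rx":0,"ry":0,"rz":-1,"jaw":36},{"x":0,"y":0,"z":0,"rx":0,"ry":0,"rz":-1,"jaw":36}]'|head -2;done; python3 -m pendant '[{"x":0,"y":0,"z":0,"rx":0,"ry":0,"rz":-1,"jaw":36},{"x":0,"y":0,"z":0,"rx":0,"ry":0,"rz":-1,"jaw":36},{"x":0,"y":0,"z":0,"rx":0,"ry":0,"rz":-1,"jaw":36},{"x":0,"y":0,"z":0,"rx":0,"ry":0,"rz":-1,"jaw":36},{"x":0,"y":0,"z":0,"rx":0,"ry":0,"rz":0,"jaw":36}]'|head -2
python3 -c "
from h import *
from rig import arm
move(.437,.182,.1,-2.5);print(arm.sense()['joints'].round(2))"
```

```text
clock: 6.03
eef_pos: [0.598, 0.068, 0.1356]
clock: 6.45
eef_pos: [0.5964, 0.0675, 0.132]
clock: 6.87
eef_pos: [0.5964, 0.0674, 0.1319]
clock: 7.28
eef_pos: [0.5964, 0.0673, 0.1318]
tcp [0.5964 0.0673 0.1318] z axis [-0.001 -0.    -1.   ] yaw -2.49 t 7.28 F [-0.5  0.9 -2.2] gap 0.0438
shift units [ 2.69 -4.1   0.8 ] rz units 0.0
[ 0.15  0.52 -0.51  1.69  0.29  1.01 -0.5 ]
```

```bash
python3 -m pendant '[{"x":0.25,"y":-0.38,"z":0,"rx":0,"ry":0,"rz":0,"jaw":36},{"x":0.42,"y":-0.64,"z":0,"rx":0,"ry":0,"rz":0,"jaw":36},{"x":0.42,"y":-0.64,"z":0,"rx":0,"ry":0,"rz":0,"jaw":36},{"x":0.42,"y":-0.64,"z":0,"rx":0,"ry":0,"rz":0,"jaw":36},{"x":0.42,"y":-0.64,"z":0,"rx":0,"ry":0,"rz":0,"jaw":36}]'|head -2; python3 -m pendant '[{"x":0.42,"y":-0.64,"z":0,"rx":0,"ry":0,"rz":0,"jaw":36},{"x":0.32,"y":-0.5,"z":0.2,"rx":0,"ry":0,"rz":0,"jaw":36},{"x":0,"y":0,"z":0.6,"rx":0,"ry":0,"rz":0,"jaw":36},{"x":0,"y":0,"z":0.6,"rx":0,"ry":0,"rz":0,"jaw":36},{"x":0,"y":0,"z":0.5,"rx":0,"ry":0,"rz":0,"jaw":36}]'|head -2;python3 -m pendant '[{"x":0,"y":0,"z":0.3,"rx":0,"ry":0,"rz":0,"jaw":36},{"x":0,"y":0,"z":0,"rx":0,"ry":0,"rz":0,"jaw":36},{"x":0,"y":0,"z":0,"rx":0,"ry":0,"rz":0,"jaw":36},{"x":0,"y":0,"z":0,"rx":0,"ry":0,"rz":0,"jaw":36}]'|head -2
python3 -c "
from h import *
move(.437,.182,.026,-2.5)"
```

```text
clock: 7.7
eef_pos: [0.4815, 0.1508, 0.1319]
clock: 8.12
eef_pos: [0.4383, 0.1822, 0.0552]
clock: 8.45
eef_pos: [0.4392, 0.1825, 0.0447]
tcp [0.4392 0.1825 0.0447] z axis [ 0.001  0.    -1.   ] yaw -2.78 t 8.45 F [ 0.3  0.4 -1.6] gap 0.0437
shift units [-0.01 -0.05  0.47] rz units -0.06
```

Small steps down to touch.

```bash
python3 -m pendant '[{"x":0,"y":0,"z":0.12,"rx":0,"ry":0,"rz":0,"jaw":36},{"x":0,"y":0,"z":0.12,"rx":0,"ry":0,"rz":0,"jaw":36},{"x":0,"y":0,"z":0.1,"rx":0,"ry":0,"rz":0,"jaw":36},{"x":0,"y":0,"z":0.05,"rx":0,"ry":0,"rz":0,"jaw":36},{"x":0,"y":0,"z":0.04,"rx":0,"ry":0,"rz":0,"jaw":36}]';python3 -m pendant '[{"x":0,"y":0,"z":0.02,"rx":0,"ry":0,"rz":0,"jaw":36},{"x":0,"y":0,"z":0.01,"rx":0,"ry":0,"rz":0,"jaw":36},{"x":0,"y":0,"z":0.01,"rx":0,"ry":0,"rz":0,"jaw":36},{"x":0,"y":0,"z":0,"rx":0,"ry":0,"rz":0,"jaw":36},{"x":0,"y":0,"z":0,"rx":0,"ry":0,"rz":0,"jaw":36}]'
```

```text
clock: 8.87
eef_pos: [0.4386, 0.182, 0.0264]
ee_rot: [0.724, 0.69, -0.0, -0.0]
force: [0.1, 0.7, -2.6]
finger_gap: 0.0438
clock: 9.28
eef_pos: [0.4385, 0.1824, 0.0258]
ee_rot: [0.723, 0.69, 0.0, 0.0]
force: [-4.5, -1.1, 11.0]
finger_gap: 0.0438
```

```bash
python3 -m pendant '[{"x":0,"y":0,"z":-0.01,"rx":0,"ry":0,"rz":0,"jaw":36},{"x":0,"y":0,"z":0,"rx":0,"ry":0,"rz":0,"jaw":90},{"x":0,"y":0,"z":0,"rx":0,"ry":0,"rz":0,"jaw":90},{"x":0,"y":0,"z":0,"rx":0,"ry":0,"rz":0,"jaw":90},{"x":0,"y":0,"z":0,"rx":0,"ry":0,"rz":0,"jaw":90}]';python3 -m pendant '[{"x":0,"y":0,"z":0,"rx":0,"ry":0,"rz":0,"jaw":90},{"x":0,"y":0,"z":0,"rx":0,"ry":0,"rz":0,"jaw":90},{"x":0,"y":0,"z":-0.3,"rx":0,"ry":0,"rz":0,"jaw":90},{"x":0,"y":0,"z":-0.6,"rx":0,"ry":0,"rz":0,"jaw":90},{"x":0,"y":0,"z":-0.8,"rx":0,"ry":0,"rz":0,"jaw":90}]';
python3 -m pendant '[{"x":0,"y":0,"z":-0.8,"rx":0,"ry":0,"rz":0,"jaw":90},{"x":0,"y":0,"z":-0.5,"rx":0,"ry":0,"rz":0,"jaw":90},{"x":0,"y":0,"z":0,"rx":0,"ry":0,"rz":0,"jaw":90},{"x":0,"y":0,"z":0,"rx":0,"ry":0,"rz":0,"jaw":90}]';python3 -c "
from h import *
from rig import read_camera
c=read_camera('wrist'); np.savez('pics/w3.npz',**c)
d=read_camera('side'); np.savez('pics/s3.npz',**d)
b=cv2.resize(d['frame'][100:280,120:320,::-1],None,fx=2,fy=2)
a=cv2.resize(c['frame'][...,::-1],(400,300)); w=np.zeros((360,800,3),np.uint8); w[:300,:400]=a; w[:,400:]=b
cv2.imwrite('pics/ws3.png',w)
move(.4385,.1824,.026,87.5)"
```

```text
clock: 9.7
eef_pos: [0.4388, 0.1822, 0.0255]
ee_rot: [0.724, 0.69, 0.0, 0.0]
force: [-0.2, 0.1, -0.3]
finger_gap: 0.0659
clock: 10.12
eef_pos: [0.4371, 0.1814, 0.0927]
ee_rot: [0.723, 0.69, -0.002, -0.001]
force: [0.7, 0.3, 0.9]
finger_gap: 0.0898
clock: 10.45
eef_pos: [0.4394, 0.1824, 0.1465]
ee_rot: [0.724, 0.69, 0.001, 0.001]
force: [0.3, -0.7, -0.2]
finger_gap: 0.09
tcp [0.4382 0.1817 0.1447] z axis [-0.001 -0.001 -1.   ] yaw -2.71 t 10.55 F [-0.3  0.7 -0.5] gap 0.09
shift units [0.02 0.01 2.97] rz units 17.96
```

View pics/ws3.png

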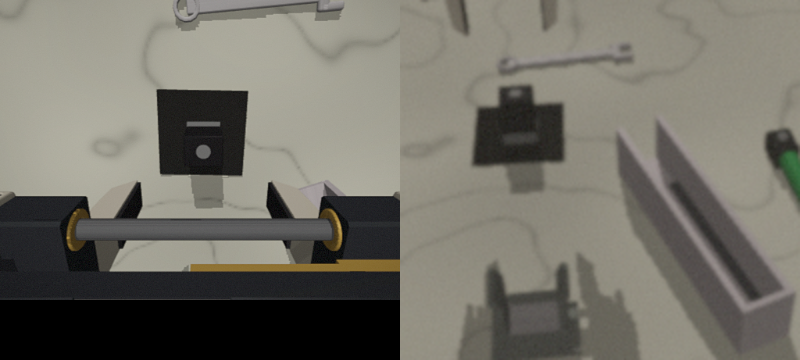

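The light stands upright on the mat and is let go: its top disc is at (203,152) in the wrist half, and it is upright at (516,110) in the side half. Next I turn the gripper 90°.

```bash
for i in 1 2 3; do python3 -m pendant '[{"x":0,"y":0,"z":0,"rx":0,"ry":0,"rz":1,"jaw":90},{"x":0,"y":0,"z":0,"rx":0,"ry":0,"rz":1,"jaw":90},{"x":0,"y":0,"z":0,"rx":0,"ry":0,"rz":1,"jaw":90},{"x":0,"y":0,"z":0,"rx":0,"ry":0,"rz":1,"jaw":90},{"x":0,"y":0,"z":0,"rx":0,"ry":0,"rz":1,"jaw":90}]'|head -1;done; python3 -m pendant '[{"x":0,"y":0,"z":0,"rx":0,"ry":0,"rz":1,"jaw":90},{"x":0,"y":0,"z":0,"rx":0,"ry":0,"rz":1,"jaw":90},{"x":0,"y":0,"z":0,"rx":0,"ry":0,"rz":1,"jaw":90},{"x":0,"y":0,"z":0,"rx":0,"ry":0,"rz":0,"jaw":90},{"x":0,"y":0,"z":0,"rx":0,"ry":0,"rz":0,"jaw":90}]'|head -1
python3 -c "
from h import *
from rig import arm
move(.4385,.1824,.026,87.3);print(arm.sense()['joints'].round(2))"
```

```text
clock: 10.97
clock: 11.38
clock: 11.8
clock: 12.22
tcp [0.438  0.1819 0.1445] z axis [-0.002 -0.001 -1.   ] yaw -92.52 t 12.22 F [-0.3 -0.4 -0.3] gap 0.0898
shift units [ 0.02 -0.02  2.96] rz units 0.04
[-0.28  0.28 -0.28  1.98  0.1   0.9  -2.22]
```

```bash
python3 -m pendant '[{"x":0,"y":0,"z":0.4,"rx":0,"ry":0,"rz":0.04,"jaw":90},{"x":0,"y":0,"z":0.8,"rx":0,"ry":0,"rz":0,"jaw":90},{"x":0,"y":0,"z":0.8,"rx":0,"ry":0,"rz":0,"jaw":90},{"x":0,"y":0,"z":0.6,"rx":0,"ry":0,"rz":0,"jaw":90},{"x":0,"y":0,"z":0.3,"rx":0,"ry":0,"rz":0,"jaw":90}]'|head -2; for i in 1 2; do python3 -m pendant '[{"x":0,"y":0,"z":0.01,"rx":0,"ry":0,"rz":0,"jaw":30},{"x":0,"y":0,"z":0,"rx":0,"ry":0,"rz":0,"jaw":30},{"x":0,"y":0,"z":0,"rx":0,"ry":0,"rz":0,"jaw":30},{"x":0,"y":0,"z":0,"rx":0,"ry":0,"rz":0,"jaw":30},{"x":0,"y":0,"z":0,"rx":0,"ry":0,"rz":0,"jaw":30}]'; done
python3 -c "
from h import *
move(.4385,.1824,.026,87.3)"
```

```text
clock: 12.63
eef_pos: [0.4366, 0.1811, 0.0263]
clock: 13.05
eef_pos: [0.4394, 0.1825, 0.0301]
ee_rot: [1.0, -0.025, 0.001, -0.0]
force: [0.7, 0.6, -0.5]
finger_gap: 0.0614
clock: 13.47
eef_pos: [0.4388, 0.1822, 0.0289]
ee_rot: [1.0, -0.025, 0.0, -0.0]
force: [-0.9, -0.2, 2.6]
finger_gap: 0.0359
tcp [0.4388 0.1822 0.0289] z axis [ 0.  0. -1.] yaw -92.9 t 13.47 F [-0.9 -0.2  2.6] gap 0.0359
shift units [-0.01 -0.    0.07] rz units -0.04
```

Gripped on the x faces (35.9 mm). I lift, travel and stop short of the dock for a wrist look.

```bash
python3 -m pendant '[{"x":0,"y":0,"z":-0.3,"rx":0,"ry":0,"rz":0,"jaw":30},{"x":0,"y":0,"z":-0.7,"rx":0,"ry":0,"rz":0,"jaw":30},{"x":0,"y":0,"z":-0.8,"rx":0,"ry":0,"rz":0,"jaw":30},{"x":0,"y":0,"z":-0.8,"rx":0,"ry":0,"rz":0,"jaw":30},{"x":0,"y":0,"z":-0.7,"rx":0,"ry":0,"rz":0,"jaw":30}]'|head -2; for i in 1 2; do python3 -m pendant '[{"x":-0.14,"y":0.7,"z":0,"rx":0,"ry":0,"rz":0,"jaw":30},{"x":-0.14,"y":0.7,"z":0,"rx":0,"ry":0,"rz":0,"jaw":30},{"x":-0.14,"y":0.7,"z":0,"rx":0,"ry":0,"rz":0,"jaw":30},{"x":-0.14,"y":0.7,"z":0,"rx":0,"ry":0,"rz":0,"jaw":30},{"x":-0.14,"y":0.7,"z":0,"rx":0,"ry":0,"rz":0,"jaw":30}]'|head -2; done; python3 -m pendant '[{"x":-0.14,"y":0.7,"z":0,"rx":0,"ry":0,"rz":0,"jaw":30},{"x":0,"y":0.5,"z":0,"rx":0,"ry":0,"rz":0,"jaw":30},{"x":0,"y":0.2,"z":0,"rx":0,"ry":0,"rz":0,"jaw":30},{"x":0,"y":0,"z":0,"rx":0,"ry":0,"rz":0,"jaw":30},{"x":0,"y":0,"z":0,"rx":0,"ry":0,"rz":0,"jaw":30}]'|head -2
python3 -m pendant '[{"x":0,"y":0,"z":0,"rx":0,"ry":0,"rz":0,"jaw":30},{"x":0,"y":0,"z":0,"rx":0,"ry":0,"rz":0,"jaw":30}]'|tail -1
python3 -c "
from h import *
from rig import read_camera
c=read_camera('wrist'); np.savez('pics/w4.npz',**c); cv2.imwrite('pics/w4.png',cv2.resize(c['frame'][:,:,::-1],(768,576)))
print(pix(c,[.4405,-.152,.022])*1.5)
move(.4405,-.152,.16,87.5)"
```

```text
clock: 13.88
eef_pos: [0.4383, 0.1821, 0.1624]
clock: 14.3
eef_pos: [0.4027, 0.0425, 0.1606]
clock: 14.72
eef_pos: [0.3676, -0.0958, 0.1606]
clock: 15.13
eef_pos: [0.3601, -0.1496, 0.1606]
finger_gap: 0.0362
[388.20075354 144.71712361]
tcp [ 0.3603 -0.1491  0.1607] z axis [-0.  0. -1.] yaw -92.78 t 15.35 F [-0.1 -0.6 -2.5] gap 0.0355
shift units [ 2.01 -0.03  0.02] rz units -0.06
```

View pics/w4.png

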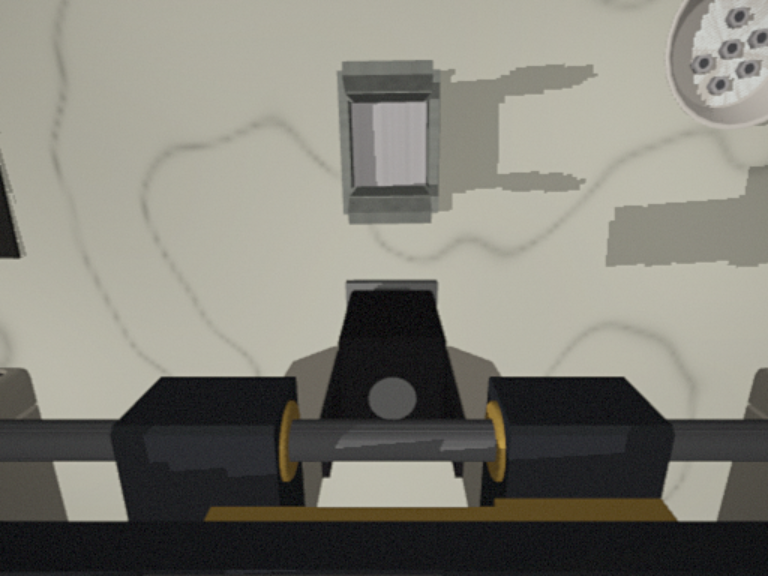

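Wrist view: the dock floor spans (350..428, 101..187), the far cheek's top edge is (343..433, 61) and the near cheek's is (346..432, 222). The held light's foot front edge is (346..437, 281).

```bash
python3 -c "
from h import *
c=np.load('pics/w4.npz'); P=lambda u,v,z:onz(c,(u+.5)/1.5-.5,(v+.5)/1.5-.5,z)[:2].round(4)
print('floor',P(350,101,.022),P(428,101,.022),P(350,187,.022),P(428,187,.022))
a=[P(343,61,.086),P(433,61,.086),P(346,222,.086),P(432,222,.086)]; print('cheeks',a,np.mean(a,0))
n=[P(346,95,.034),P(432,95,.034),P(346,190,.034),P(434,190,.034)];print('rail',n)
f=[P(346,281,.1347),P(437,281,.1347)]; print('foot',f,np.mean(f,0))
"
```

```text
floor [ 0.4684 -0.1289] [ 0.466  -0.1785] [ 0.4148 -0.1249] [ 0.4123 -0.1772]
cheeks [array([ 0.482 , -0.1318]), array([ 0.4799, -0.1766]), array([ 0.4017, -0.1271]), array([ 0.3995, -0.1744])] [ 0.440775 -0.152475]
rail [array([ 0.4709, -0.1276]), array([ 0.4685, -0.1801]), array([ 0.4141, -0.1232]), array([ 0.4114, -0.1802])]
foot [array([ 0.3822, -0.1302]), array([ 0.3802, -0.1723])] [ 0.3812  -0.15125]
```

```bash
python3 -m pendant '[{"x":0.4,"y":-0.03,"z":0,"rx":0,"ry":0,"rz":-0.03,"jaw":30},{"x":0.6,"y":0,"z":0,"rx":0,"ry":0,"rz":0,"jaw":30},{"x":0.6,"y":0,"z":0,"rx":0,"ry":0,"rz":0,"jaw":30},{"x":0.43,"y":0,"z":0,"rx":0,"ry":0,"rz":0,"jaw":30},{"x":0,"y":0,"z":0,"rx":0,"ry":0,"rz":0,"jaw":30}]'|head -2; python3 -m pendant '[{"x":0,"y":0,"z":0.3,"rx":0,"ry":0,"rz":0,"jaw":30},{"x":0,"y":0,"z":0.3,"rx":0,"ry":0,"rz":0,"jaw":30},{"x":0,"y":0,"z":0.2,"rx":0,"ry":0,"rz":0,"jaw":30},{"x":0,"y":0,"z":0,"rx":0,"ry":0,"rz":0,"jaw":30},{"x":0,"y":0,"z":0,"rx":0,"ry":0,"rz":0,"jaw":30}]'|head -2
python3 -c "
from h import *
move(.4414,-.1519,.052,87.4)"
```

```text
clock: 15.77
eef_pos: [0.4452, -0.1519, 0.1608]
clock: 16.18
eef_pos: [0.4408, -0.1526, 0.1286]
tcp [ 0.4408 -0.1526  0.1286] z axis [-0.001  0.    -1.   ] yaw -92.72 t 16.18 F [ 0.6 -0.4 -1.7] gap 0.0359
shift units [ 0.02 -0.02  1.91] rz units -0.02
```

```bash
python3 -m pendant '[{"x":0.01,"y":-0.01,"z":0.3,"rx":0,"ry":0,"rz":0,"jaw":30},{"x":0,"y":0,"z":0.4,"rx":0,"ry":0,"rz":0,"jaw":30},{"x":0,"y":0,"z":0.4,"rx":0,"ry":0,"rz":0,"jaw":30},{"x":0,"y":0,"z":0.2,"rx":0,"ry":0,"rz":0,"jaw":30},{"x":0,"y":0,"z":0,"rx":0,"ry":0,"rz":0,"jaw":30}]'; python3 -m pendant '[{"x":0,"y":0,"z":0.2,"rx":0,"ry":0,"rz":0,"jaw":30},{"x":0,"y":0,"z":0.2,"rx":0,"ry":0,"rz":0,"jaw":30},{"x":0,"y":0,"z":0.1,"rx":0,"ry":0,"rz":0,"jaw":30},{"x":0,"y":0,"z":0.05,"rx":0,"ry":0,"rz":0,"jaw":30},{"x":0,"y":0,"z":0,"rx":0,"ry":0,"rz":0,"jaw":30}]'
python3 -c "
from h import *
move(.4414,-.1519,.048,87.4)"
```

```text
clock: 16.6
eef_pos: [0.4409, -0.1524, 0.0759]
ee_rot: [1.0, -0.024, -0.001, -0.0]
force: [-0.0, 0.1, 0.0]
finger_gap: 0.0361
clock: 17.02
eef_pos: [0.4415, -0.1526, 0.0544]
ee_rot: [1.0, -0.024, -0.0, -0.0]
force: [-0.1, 0.4, -2.2]
finger_gap: 0.0358
tcp [ 0.4415 -0.1526  0.0544] z axis [-0.001  0.    -1.   ] yaw -92.75 t 17.02 F [-0.1  0.4 -2.2] gap 0.0358
shift units [-0.   -0.02  0.16] rz units -0.03
```

No contact; still 6 mm up.

```bash
python3 -m pendant '[{"x":0,"y":0,"z":0.06,"rx":0,"ry":0,"rz":0,"jaw":30},{"x":0,"y":0,"z":0.04,"rx":0,"ry":0,"rz":0,"jaw":30},{"x":0,"y":0,"z":0.03,"rx":0,"ry":0,"rz":0,"jaw":30},{"x":0,"y":0,"z":0,"rx":0,"ry":0,"rz":0,"jaw":30},{"x":0,"y":0,"z":0,"rx":0,"ry":0,"rz":0,"jaw":30}]'; python3 -m pendant '[{"x":0,"y":0,"z":0.02,"rx":0,"ry":0,"rz":0,"jaw":30},{"x":0,"y":0,"z":0.01,"rx":0,"ry":0,"rz":0,"jaw":30},{"x":0,"y":0,"z":0,"rx":0,"ry":0,"rz":0,"jaw":30},{"x":0,"y":0,"z":0,"rx":0,"ry":0,"rz":0,"jaw":30}]'
```

```text
clock: 17.43
eef_pos: [0.4417, -0.1527, 0.0495]
ee_rot: [1.0, -0.024, -0.0, 0.0]
force: [0.3, -0.0, -1.6]
finger_gap: 0.0358
clock: 17.77
eef_pos: [0.4417, -0.1526, 0.0483]
ee_rot: [1.0, -0.024, -0.0, 0.0]
force: [0.5, -0.4, -1.0]
finger_gap: 0.0359
```

```bash
python3 -m pendant '[{"x":0,"y":0,"z":0.01,"rx":0,"ry":0,"rz":0,"jaw":30},{"x":0,"y":0,"z":0.01,"rx":0,"ry":0,"rz":0,"jaw":30},{"x":0,"y":0,"z":0,"rx":0,"ry":0,"rz":0,"jaw":30},{"x":0,"y":0,"z":0,"rx":0,"ry":0,"rz":0,"jaw":30}]'; python3 -m pendant '[{"x":0,"y":0,"z":0.01,"rx":0,"ry":0,"rz":0,"jaw":30},{"x":0,"y":0,"z":0.01,"rx":0,"ry":0,"rz":0,"jaw":30},{"x":0,"y":0,"z":0,"rx":0,"ry":0,"rz":0,"jaw":30},{"x":0,"y":0,"z":0,"rx":0,"ry":0,"rz":0,"jaw":30}]'
```

```text
clock: 18.1
eef_pos: [0.4418, -0.1527, 0.0476]
ee_rot: [1.0, -0.024, 0.0, 0.0]
force: [-0.3, -0.2, 0.6]
finger_gap: 0.0358
clock: 18.43
eef_pos: [0.4418, -0.1527, 0.0467]
ee_rot: [1.0, -0.024, 0.0, 0.0]
force: [-0.4, -0.6, 1.9]
finger_gap: 0.0353
```

Touchdown: the force reads +1.9 N at z = 0.0467. I release and go up.

```bash
python3 -m pendant '[{"x":0,"y":0,"z":0,"rx":0,"ry":0,"rz":0,"jaw":80},{"x":0,"y":0,"z":0,"rx":0,"ry":0,"rz":0,"jaw":80},{"x":0,"y":0,"z":0,"rx":0,"ry":0,"rz":0,"jaw":80},{"x":0,"y":0,"z":0,"rx":0,"ry":0,"rz":0,"jaw":80},{"x":0,"y":0,"z":0,"rx":0,"ry":0,"rz":0,"jaw":80}]'; python3 -m pendant '[{"x":0,"y":0,"z":0,"rx":0,"ry":0,"rz":0,"jaw":80},{"x":0,"y":0,"z":0,"rx":0,"ry":0,"rz":0,"jaw":80},{"x":0,"y":0,"z":-0.3,"rx":0,"ry":0,"rz":0,"jaw":80},{"x":0,"y":0,"z":-0.5,"rx":0,"ry":0,"rz":0,"jaw":80},{"x":0,"y":0,"z":-0.6,"rx":0,"ry":0,"rz":0,"jaw":80}]'; python3 -m pendant '[{"x":0,"y":0,"z":-0.6,"rx":0,"ry":0,"rz":0,"jaw":80},{"x":0,"y":0,"z":-0.5,"rx":0,"ry":0,"rz":0,"jaw":0},{"x":0,"y":0,"z":0,"rx":0,"ry":0,"rz":0,"jaw":0},{"x":0,"y":0,"z":0,"rx":0,"ry":0,"rz":0,"jaw":0},{"x":0,"y":0,"z":0,"rx":0,"ry":0,"rz":0,"jaw":0}]'
for i in 1 2; do python3 -m pendant '[{"x":0,"y":0,"z":0,"rx":0,"ry":0,"rz":0,"jaw":0},{"x":0,"y":0,"z":0,"rx":0,"ry":0,"rz":0,"jaw":0},{"x":0,"y":0,"z":0,"rx":0,"ry":0,"rz":0,"jaw":0},{"x":0,"y":0,"z":0,"rx":0,"ry":0,"rz":0,"jaw":0}]'; done
python3 -c "
from h import *
from rig import read_camera
c=read_camera('top'); d=read_camera('side'); np.savez('pics/t5.npz',**c);np.savez('pics/s5.npz',**d)
a=cv2.resize(c['frame'][205:275,275:355,::-1],None,fx=5,fy=5);b=cv2.resize(d['frame'][205:285,145:225,::-1],None,fx=5,fy=5)
w=np.zeros((400,800,3),np.uint8);w[:350,:400]=a;w[:,400:]=b;cv2.imwrite('pics/ts5.png',cv2.convertScaleAbs(w,alpha=1.5))
move(.4408,-.1525,.092,87.4)"
```

```text
clock: 18.85
eef_pos: [0.4417, -0.1527, 0.0467]
ee_rot: [1.0, -0.024, 0.0, 0.0]
force: [-0.7, -0.6, 0.2]
finger_gap: 0.0644
clock: 19.27
eef_pos: [0.4406, -0.1524, 0.1024]
ee_rot: [1.0, -0.024, -0.001, -0.0]
force: [0.3, 0.5, -0.2]
finger_gap: 0.0799
clock: 19.68
eef_pos: [0.4413, -0.1526, 0.1462]
ee_rot: [1.0, -0.024, -0.0, -0.0]
force: [-0.1, -0.2, -0.5]
finger_gap: 0.0579
clock: 20.02
eef_pos: [0.4414, -0.1525, 0.1462]
ee_rot: [1.0, -0.024, -0.001, -0.0]
force: [0.3, -0.8, -0.2]
finger_gap: 0.0312
clock: 20.35
eef_pos: [0.4417, -0.1526, 0.1467]
ee_rot: [1.0, -0.024, -0.0, 0.0]
force: [-1.0, -0.9, 0.2]
finger_gap: 0.0048
tcp [ 0.4417 -0.1527  0.1467] z axis [ 0. -0. -1.] yaw -92.75 t 20.45 F [-0.3  0.2 -0.3] gap 0.0011
shift units [-0.02 -0.    1.37] rz units -0.03
```

View pics/ts5.png

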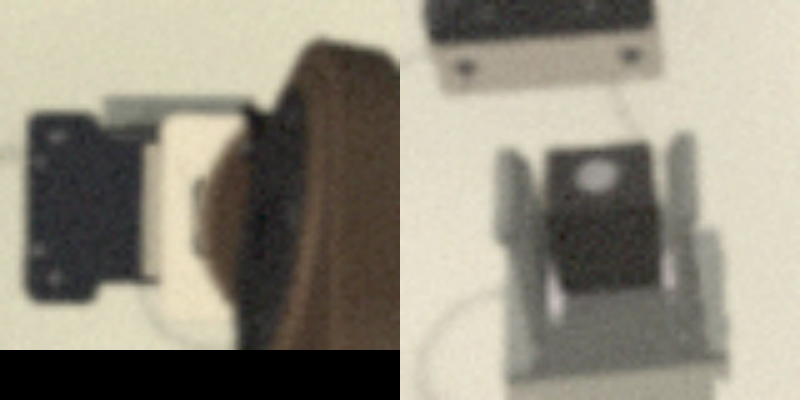

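The side half shows the light upright in the dock, with its top disc at (597,175) centred between the cheeks. Next I press with closed fingers.

```bash
python3 -m pendant '[{"x":0,"y":0,"z":0.3,"rx":0,"ry":0,"rz":0,"jaw":0},{"x":0,"y":0,"z":0.4,"rx":0,"ry":0,"rz":0,"jaw":0},{"x":0,"y":0,"z":0.3,"rx":0,"ry":0,"rz":0,"jaw":0},{"x":0,"y":0,"z":0.25,"rx":0,"ry":0,"rz":0,"jaw":0},{"x":0,"y":0,"z":0,"rx":0,"ry":0,"rz":0,"jaw":0}]'; python3 -m pendant '[{"x":0,"y":0,"z":0,"rx":0,"ry":0,"rz":0,"jaw":0},{"x":0,"y":0,"z":0.05,"rx":0,"ry":0,"rz":0,"jaw":0},{"x":0,"y":0,"z":0.05,"rx":0,"ry":0,"rz":0,"jaw":0},{"x":0,"y":0,"z":0.05,"rx":0,"ry":0,"rz":0,"jaw":0},{"x":0,"y":0,"z":0.03,"rx":0,"ry":0,"rz":0,"jaw":0}]'; python3 -m pendant '[{"x":0,"y":0,"z":0.03,"rx":0,"ry":0,"rz":0,"jaw":0},{"x":0,"y":0,"z":0.03,"rx":0,"ry":0,"rz":0,"jaw":0},{"x":0,"y":0,"z":0,"rx":0,"ry":0,"rz":0,"jaw":0},{"x":0,"y":0,"z":0,"rx":0,"ry":0,"rz":0,"jaw":0}]'
```

```text
clock: 20.87
eef_pos: [0.4405, -0.1523, 0.0952]
ee_rot: [1.0, -0.024, -0.001, -0.0]
force: [-0.7, 0.0, 0.6]
finger_gap: 0.0003
clock: 21.28
eef_pos: [0.4419, -0.1527, 0.0896]
ee_rot: [1.0, -0.024, 0.0, 0.0]
force: [-0.2, -0.3, -0.0]
finger_gap: 0.0004
clock: 21.62
eef_pos: [0.4417, -0.1526, 0.0871]
ee_rot: [1.0, -0.024, -0.0, 0.0]
force: [0.1, -0.5, 0.1]
finger_gap: 0.0007
```

```bash
for i in 1 2 3; do python3 -m pendant '[{"x":0,"y":0,"z":0.02,"rx":0,"ry":0,"rz":0,"jaw":0},{"x":0,"y":0,"z":0.02,"rx":0,"ry":0,"rz":0,"jaw":0},{"x":0,"y":0,"z":0,"rx":0,"ry":0,"rz":0,"jaw":0},{"x":0,"y":0,"z":0,"rx":0,"ry":0,"rz":0,"jaw":0}]' | grep -E 'pos|force'; done
```

```text
eef_pos: [0.4417, -0.1526, 0.0855]
force: [-0.3, -0.7, 0.2]
eef_pos: [0.4417, -0.1526, 0.0839]
force: [-0.1, 0.0, 0.6]
eef_pos: [0.4417, -0.1527, 0.0823]
force: [-0.0, -0.3, -0.5]
```

No force yet at 0.082, which I didn't expect, so I look before going on.

```bash
python3 -c "
from h import *
from rig import read_camera
d=read_camera('side'); np.savez('pics/s6.npz',**d); o=np.load('pics/s5.npz')
b=[cv2.resize(x['frame'][205:285,145:225,::-1],None,fx=5,fy=5) for x in (o,d)]
cv2.imwrite('pics/s6.png',cv2.convertScaleAbs(np.hstack(b),alpha=1.5))
for z in (.08,.085,.09): print(z,(pix(d,[.4417,-.1526,z])-[145,205])*5)"
```

```text
0.08 [201.07596268 191.57531047]
0.085 [199.83970788 183.66672159]
0.09 [198.59413944 175.69855133]
```

View pics/s6.png

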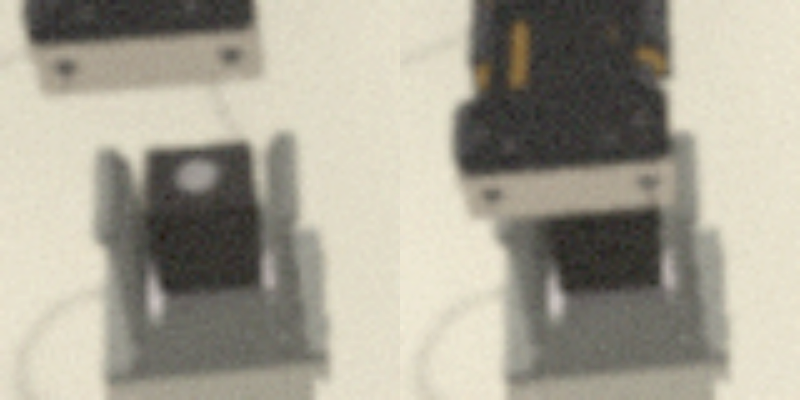

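```bash
python3 -c "
from h import *
from rig import read_camera, arm
o=np.load('pics/s5.npz')['frame'].mean(2);d=np.load('pics/s6.npz')['frame'].mean(2)
# light's body lower part: columns 178..194 rows 250..268
for f in(o,d): print(f[248:272,178:194].mean(1).round(0))
c=read_camera('wrist');cv2.imwrite('pics/w7.png',cv2.convertScaleAbs(cv2.resize(c['frame'][:,:,::-1],(768,576)),alpha=1.8))
s=arm.sense();print(s['force'],s['moment'],s['eef_pos'])
print(pix(c,[.4408,-.1525,.09])*1.5,pix(c,[.4408,-.1525,.022])*1.5)"
```

```text
[35. 34. 34. 33. 34. 34. 34. 35. 32. 35. 35. 34. 34. 33. 40. 53. 65. 68.
 69. 69. 70. 70. 70. 71.]
[40. 31. 31. 33. 34. 33. 32. 31. 33. 33. 31. 33. 32. 34. 40. 55. 67. 69.
 71. 71. 71. 72. 72. 72.]
[-0.76880703  0.3067709  -0.28453445] [ 0.00141312  0.06827544 -0.03952886] [ 0.44171433 -0.15265122  0.08234063]
[387.80664121 355.36003682] [388.69839873 301.10512081]
```

View pics/w7.png

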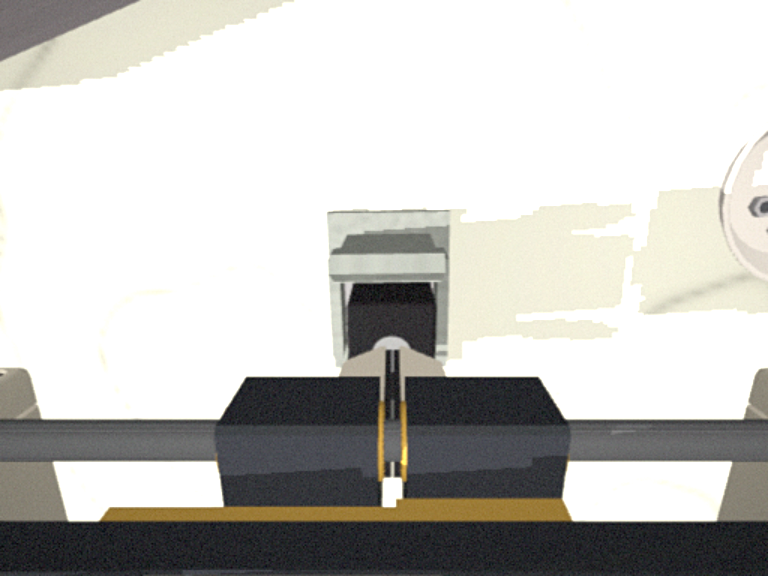

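The closed fingertips sit right over the lens disc at (390,345), and the side profile shows the floor hasn't moved. I carry on down in small steps, watching the force.

```bash
for i in 1 2; do python3 -m pendant '[{"x":0,"y":0,"z":0.02,"rx":0,"ry":0,"rz":0,"jaw":0},{"x":0,"y":0,"z":0.02,"rx":0,"ry":0,"rz":0,"jaw":0},{"x":0,"y":0,"z":0,"rx":0,"ry":0,"rz":0,"jaw":0}]' | grep -E 'pos|force'; done; python3 -c "
from h import *
from rig import read_camera,arm
o=np.load('pics/s5.npz')['frame'].mean(2);d=read_camera('side')['frame'].mean(2)
for f in(o,d): print(f[258:268,178:194].mean(1).round(0))
c=read_camera('wrist')
for p in([.4628,-.1535,.09],[.4628,-.1535,.084],[.4628,-.1535,.036]): print(pix(c,p)*1.5)"
```

```text
eef_pos: [0.4416, -0.1526, 0.0806]
force: [0.2, 0.1, 0.6]
eef_pos: [0.4416, -0.1526, 0.079]
force: [-0.5, 0.5, -0.2]
[35. 34. 34. 33. 40. 53. 65. 68. 69. 69.]
[34. 32. 33. 35. 41. 55. 66. 69. 70. 71.]
[387.55928194 307.29983003]
[387.67470692 302.21726871]
[388.39468943 270.51394625]
```

```bash
for i in 1 2 3; do python3 -m pendant '[{"x":0,"y":0,"z":0.02,"rx":0,"ry":0,"rz":0,"jaw":0},{"x":0,"y":0,"z":0.02,"rx":0,"ry":0,"rz":0,"jaw":0},{"x":0,"y":0,"z":0,"rx":0,"ry":0,"rz":0,"jaw":0}]' | grep -E 'pos|force'; done; python3 -c "
from h import *
from rig import read_camera,arm
d=read_camera('side');f=d['frame'].mean(2);print(f[258:268,178:194].mean(1).round(0))
c=read_camera('wrist');np.savez('pics/w8.npz',**c)
s=arm.sense();print(s['force'],s['eef_pos'],s['tau'].round(2)); p=s['eef_pos']
for dx,dz in((0,0),(.0095,0),(.0095,.01),(.0095,.02)): print(dx,dz,pix(c,p+[dx,0,dz])*1.5)"
```

```text
eef_pos: [0.4416, -0.1526, 0.0774]
force: [0.2, -1.4, -0.1]
eef_pos: [0.4416, -0.1526, 0.0758]
force: [-1.4, 0.0, -0.0]
eef_pos: [0.4416, -0.1527, 0.0742]
force: [0.2, -0.2, 0.4]
[32. 34. 31. 34. 42. 55. 65. 70. 70. 72.]
[-0.05387525 -0.40901666  0.12588928] [ 0.44166783 -0.1526556   0.0742766 ] [-0.000e+00 -5.099e+01  1.800e-01 -2.244e+01 -2.000e-02 -8.000e-02
 -0.000e+00]
0 0 [388.22362275 345.49438666]
0.0095 0 [387.11245941 324.69270922]
0.0095 0.01 [386.8960437  334.10951397]
0.0095 0.02 [386.65633089 344.54003595]
```

```bash
for i in 1 2 3; do python3 -m pendant '[{"x":0,"y":0,"z":0.02,"rx":0,"ry":0,"rz":0,"jaw":0},{"x":0,"y":0,"z":0.02,"rx":0,"ry":0,"rz":0,"jaw":0},{"x":0,"y":0,"z":0,"rx":0,"ry":0,"rz":0,"jaw":0}]' | grep -E 'pos|force'; done; python3 -c "
from h import *
from rig import read_camera,arm
d=read_camera('side');f=d['frame'].mean(2);print(f[258:268,178:194].mean(1).round(0))
c=read_camera('wrist');np.savez('pics/w9.npz',**c);a=np.load('pics/w8.npz')['frame']
cv2.imwrite('pics/w9.png',cv2.convertScaleAbs(np.hstack([cv2.resize(x[150:300,205:315,::-1],None,fx=3.5,fy=3.5,interpolation=cv2.INTER_CUBIC) for x in(a,c['frame'])]),alpha=1.3))"
```

```text
eef_pos: [0.4416, -0.1526, 0.0726]
force: [-0.1, -0.8, 0.4]
eef_pos: [0.4416, -0.1526, 0.071]
force: [-0.1, 0.9, -1.0]
eef_pos: [0.4416, -0.1526, 0.0694]
force: [-0.2, 1.0, -0.7]
[34. 33. 33. 33. 39. 55. 66. 70. 70. 72.]
```

View pics/w9.png

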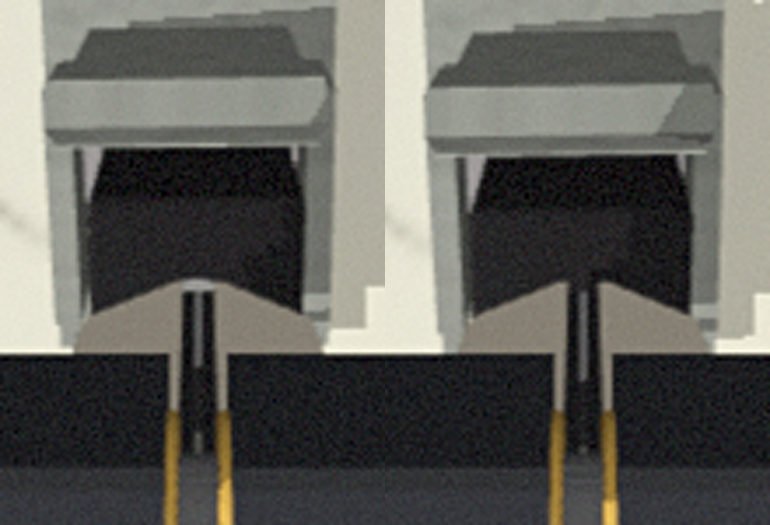

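```bash
python3 -c "
from h import *
for n,v,l,r in(('w8',195,92,303),('w9',205,473-385,692-385)):
  c=np.load('pics/%s.npz'%n); row=150+v/3.5; col=205+(l+r)/7
  o,d=ray(c,col,row); print('cam',o.round(4)); 
  for x in(.4628,): print(n,'X',o+d*(x-o[0])/d[0])
  print('z from width: X',o+d*312.6*.036/((r-l)/3.5))
  print('pad gap px',)
"
```

```text
cam [ 0.5244 -0.1579  0.2566]
w8 X [ 0.4628     -0.15528096  0.08686507]
z from width: X [ 0.46068172 -0.15519204  0.08103207]
pad gap px
cam [ 0.5244 -0.1579  0.2518]
w9 X [ 0.4628     -0.1552737   0.08677027]
z from width: X [ 0.46144634 -0.15521671  0.08314609]
pad gap px
```

From the 90 mm opening in the earlier wrist view, the visible tips are about 20 mm above the reported TCP. That puts contact right about here, so I continue.

```bash
for i in 1 2 3; do python3 -m pendant '[{"x":0,"y":0,"z":0.02,"rx":0,"ry":0,"rz":0,"jaw":0},{"x":0,"y":0,"z":0.02,"rx":0,"ry":0,"rz":0,"jaw":0},{"x":0,"y":0,"z":0,"rx":0,"ry":0,"rz":0,"jaw":0}]' | grep -E 'pos|force|gap'; done
```

```text
eef_pos: [0.4416, -0.1526, 0.0678]
force: [-0.5, -0.2, 0.2]
finger_gap: 0.0005
eef_pos: [0.4416, -0.1526, 0.0662]
force: [-0.0, -0.0, -0.5]
finger_gap: 0.0002
eef_pos: [0.4417, -0.1527, 0.0647]
force: [-0.4, -0.2, 2.0]
finger_gap: 0.0004
```

Contact starts at a reported z of 0.0647. I press on about 6 mm.

```bash
for i in 1 2 3 4; do python3 -m pendant '[{"x":0,"y":0,"z":0.02,"rx":0,"ry":0,"rz":0,"jaw":0},{"x":0,"y":0,"z":0.02,"rx":0,"ry":0,"rz":0,"jaw":0},{"x":0,"y":0,"z":0,"rx":0,"ry":0,"rz":0,"jaw":0}]' | grep -E 'pos|force|refus'; done
```

```text
eef_pos: [0.4418, -0.1527, 0.0631]
force: [-0.9, -0.2, 1.8]
eef_pos: [0.4418, -0.1527, 0.0615]
force: [-0.7, -0.1, 3.0]
eef_pos: [0.4418, -0.1527, 0.0599]
force: [-1.3, -0.6, 5.6]
eef_pos: [0.4425, -0.1529, 0.0596]
force: [-5.3, 0.7, 24.2]
```

The floor is at its stop: the force jumped to 24 N. I hold briefly, then retract.

```bash
python3 -m pendant '[{"x":0,"y":0,"z":0,"rx":0,"ry":0,"rz":0,"jaw":0},{"x":0,"y":0,"z":0,"rx":0,"ry":0,"rz":0,"jaw":0},{"x":0,"y":0,"z":-0.03,"rx":0,"ry":0,"rz":0,"jaw":0},{"x":0,"y":0,"z":-0.05,"rx":0,"ry":0,"rz":0,"jaw":0},{"x":0,"y":0,"z":-0.05,"rx":0,"ry":0,"rz":0,"jaw":0}]'|grep -E 'pos|force'; python3 -m pendant '[{"x":0,"y":0,"z":-0.1,"rx":0,"ry":0,"rz":0,"jaw":0},{"x":0,"y":0,"z":-0.2,"rx":0,"ry":0,"rz":0,"jaw":0},{"x":0,"y":0,"z":-0.5,"rx":0,"ry":0,"rz":0,"jaw":0},{"x":0,"y":0,"z":-0.8,"rx":0,"ry":0,"rz":0,"jaw":0},{"x":0,"y":0,"z":-0.8,"rx":0,"ry":0,"rz":0,"jaw":0}]'|grep -E 'pos|force'; python3 -m pendant '[{"x":-0.6,"y":0,"z":-0.3,"rx":0,"ry":0,"rz":0,"jaw":0},{"x":-0.8,"y":0,"z":0,"rx":0,"ry":0,"rz":0,"jaw":0},{"x":-0.6,"y":0,"z":0,"rx":0,"ry":0,"rz":0,"jaw":0},{"x":0,"y":0,"z":0,"rx":0,"ry":0,"rz":0,"jaw":0},{"x":0,"y":0,"z":0,"rx":0,"ry":0,"rz":0,"jaw":0}]'|grep -E 'pos|force|clock'
python3 -c "
from h import *
from rig import read_camera
c=read_camera('wrist');d=read_camera('side');np.savez('pics/w10.npz',**c);np.savez('pics/s10.npz',**d)
a=cv2.resize(c['frame'][...,::-1],(400,300));b=cv2.resize(d['frame'][205:285,145:225,::-1],None,fx=5,fy=5)
w=np.zeros((400,800,3),np.uint8);w[:300,:400]=a;w[:,400:]=b;cv2.imwrite('pics/f10.png',cv2.convertScaleAbs(w,alpha=1.4))
k=lambda f:(lambda m:[m[...,0].mean(),m[...,1].mean(),len(m)])(cv2.findNonZero((f[235:250,178:192].min(2)>75).astype(np.uint8)))
print('disc s5,s10',k(np.load('pics/s5.npz')['frame']),k(d['frame']))"
```

```text
eef_pos: [0.4417, -0.1526, 0.0636]
force: [0.1, 0.3, 1.9]
eef_pos: [0.4407, -0.1523, 0.1604]
force: [0.7, -0.9, -0.8]
clock: 28.02
eef_pos: [0.3609, -0.1489, 0.1721]
force: [1.1, -0.8, -0.4]
disc s5,s10 [np.float64(6.138888888888889), np.float64(4.611111111111111), 36] [np.float64(5.825), np.float64(4.575), 40]
```

View pics/f10.png

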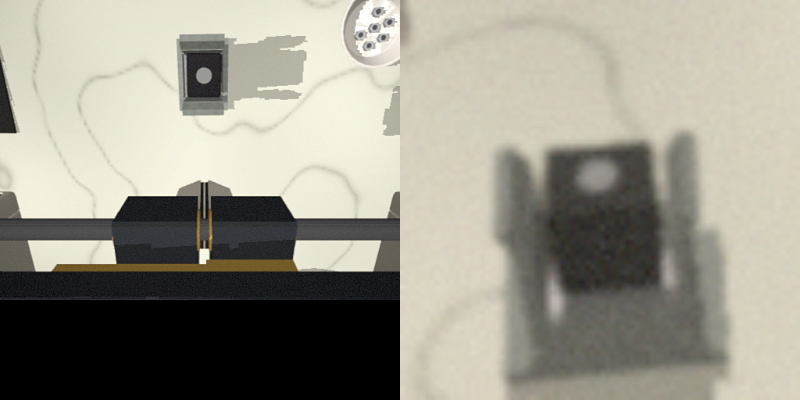

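```bash
python3 -c "
from rig import close_job
print(close_job())"
```

```text
the job is handed in; nothing more can be done
None
```

The job is done and handed in at about 28 s of robot time, within the 67 s limit. The hand-in gives no verdict, so everything below comes from my own readings.

**What I did:**
- **Track:** I gripped the light by its y faces and slid it to about track y = 0.115 m. It lifted straight off with only its own weight on the wrist.
- **Mat:** I set it down with a last reading of about 11 N and let go.
- **Dock:** I took it again by its x faces and set it in the dock at about 2 N, then let go. I then pressed its top with closed fingers and withdrew.

**Last checks:**
- **Light:** the side and wrist pictures show it upright and centred between the cheeks. Its lens disc is within about 0.3 px of where it was before pressing, so the floor has sprung back. The gripper is well clear.
- **Bystanders:** the arm never came near the pump, wrench or dish, but I did not measure their positions afterwards.

**What disagreed:**
- **Fingertip position:** contact in the press came at a reported TCP height of 0.065 m, about 24 mm lower than expected for a light top at 0.090 m. The wrist pictures also put the visible tips about 20 mm above the reported TCP.
- **Floor travel:** I could not read the floor joint directly. From first contact the travel came out at about 5 to 6.5 mm. The jump from 5.6 to 24 N is why I take the floor to have been all the way down.

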